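# Clear a jammed capacitor feed tube

## Task

Two capacitors are jammed in the feed tube on the bench stand. Tip the tube's mouth away from the tray as far as it goes, then push the long rod down inside until its shoulder seats on the tube's mouth (press it home, but do not ram it), so that both capacitors drop out into the tray. Hang the rod back in its rest, leave the tube tipped, keep the fingers off the capacitors, and do not disturb the two driver boxes beside the work or the screwdriver.

Things in the scene. Friction and masses are not known exactly. Their poses are not given: they have to be found in the camera images.
- tube: Grey square feed tube, 130 long, 39 x 39 outside, 31 x 31 bore, open both ends, starts upright. Origin on its axis at the pivot, 140 above the bench; z runs to the mouth (70 away; outlet 60 the other way), y is the pivot axis, +x side faces the tray. The mouth tips only towards its -x (away from the tray), 0.5 rad to a hard stop; stiff pivot (0.4 N m friction), stays where left.
- tube_mouth (a point): Centre of the tube's mouth, level with its rim; axes as tube (z out of the mouth).
- can0_center (a point): Centre of the lower capacitor, a cylinder 28 in diameter, 40 long, black sleeve with bare metal ends, about 40 g; z along its axis. It is held in the tube by the pad.
- can1_center (a point): Centre of the upper capacitor, same size, directly above the lower one. The two are held by the pad's friction; pushing them takes some 7 to 13 N, and the upper one is free when its top is 5 short of the outlet.
- tray: Fixed aluminium open tray on the bench, 190 (x) x 150 (y), walls 40 high and 4 thick (58 on its -x side, next to the tube, where a steep chute slopes down to the floor, ending 50 from the middle), below the outlet of the tipped tube. Origin at the centre of its underside.
- rod_grip (a point): Centre of the push rod's wooden handle, 40 (x) x 24 (y) x 56 (z), z up along the rod. Below it a round shoulder, 50 in diameter, 6 thick, underside 34 below this point, then the round white rod, 22 in diameter, 130 long, chamfered tip 164 below this point. About 140 g. It starts hanging upright by its shoulder in the rest.
- rod_shoulder (a point): Centre of the underside of the rod's shoulder; z up along the rod to the handle.
- rest_mouth (a point): Centre of the round hole (32 in diameter, through) in the top plate of the rod's rest: a fixed aluminium frame, 70 x 70 plate with its top face at this point, 142 above the bench. The rod's shoulder rests on this plate. z up.
- driver_a: White boxed LED driver, 50 (x) x 130 (y) x 32, loose, a bystander. Its metal mounting tabs reach 19 beyond each end in y. Origin at the centre of its underside.
- driver_b: White boxed LED driver, 60 (x) x 110 (y) x 30, loose, a bystander, with tabs of 19 at each end in y. Origin at the centre of its underside.
- screwdriver: Green-handled screwdriver, 180 long, lying along its x, loose, a bystander.
- stand: Fixed stand of the tube: dark base plate 115 x 100 x 10 and two aluminium cheeks, in x from 35 behind to 10 ahead of the pivot, 8 thick, 30 to 38 either side of the tube's axis in y, tops 147 above the bench. Origin on the bench right below the pivot; x points to the tray, y along the pivot.
- pad: Sprung black pad in the tube's +x wall, 50 below to 50 above the pivot; it presses on the capacitors and stands 3 to 4 into the bore, with a sloping lead-in at the top. Its steel leaf spring reaches 27 from the tube's axis. Origin and axes as tube.
Mind the look-alikes: they are no part of the job. Of the things that look like the part that bears rod_grip, the larger one is meant.

How it is judged:
On the way, in this order (a step that is already met when the one before it is completed fails the run):
1. the tube is tipped away from the tray to its stop (more than 0.44 of 0.5 rad), both capacitors still in it (angle between tube's own z axis and vertical above 0.44 rad and distance between each of can0_center, can1_center and tube below 0.065 m), for 0.2 s.
2. the rod is down inside the tipped tube with its shoulder seated on the mouth: within 3 mm along the axis and 8 mm across, pressing with more than 3 N (angle between tube's own z axis and vertical above 0.42 rad and z of rod_shoulder in the frame of tube_mouth below 0.003 m and distance between rod_shoulder and tube_mouth below 0.0085 m and contact force between rod and tube above 3 N), for 0.05 s.
At the end, for the whole second after the job is handed in: Both capacitors lie in the tray (centres inside its walls and less than 60 mm above the bench), the rod hangs upright (within 0.1 rad) and still in its rest with its shoulder on the plate (within 10 mm of the hole's centre), and the tube is still tipped by more than 0.40 rad (x of can0_center in the frame of tray between -0.09 and 0.09 m and y of can0_center in the frame of tray between -0.07 and 0.07 m and height (world z) of each of can0_center, can1_center below 0.06 m and x of can1_center in the frame of tray between -0.09 and 0.09 m and y of can1_center in the frame of tray between -0.07 and 0.07 m and distance between rod_shoulder and rest_mouth below 0.01 m and angle between rod_shoulder's own z axis and vertical below 0.1 rad and linear speed of rod below 0.02 m/s and angle between tube's own z axis and vertical above 0.4 rad); the robot touches nothing.
It fails at once if the rod is rammed home: more than 45 N between rod and tube while the shoulder is within 20 mm of the mouth (contact force between rod and tube above 45 N and z of rod_shoulder in the frame of tube_mouth below 0.02 m and distance between rod_shoulder and tube_mouth below 0.03 m).
It fails at once if a capacitor is touched by the fingers (contact force between the fingers and can0 above 0.42 N or contact force between the fingers and can1 above 0.42 N).
It fails at once if a driver box or the screwdriver is moved by more than 25 mm (distance of any of driver_a, driver_b, screwdriver from where it was at the start of the episode above 0.025 m).
It also fails if it takes over 72 s, if anything falls off the work surface, if the arm or the gripper's body presses on something with over 40 N, if the wrist force passes 120 N, or if a joint passes its speed limit or range.

## Robot

A 6-joint arm with a two-finger parallel gripper is mounted at the origin on the work surface. World frame = base frame: x ahead of the robot, y to its left, z up, the work surface at z = 0. Lengths are in m, angles in rad, forces in N, time in s.
With the tool pointing down it reaches from about 0.35 to 0.875 m from the base axis. Payload 4.2 kg.
Tool frame: the origin (TCP) lies at the very end of the fingers, on their centre line; the grasp point (between the pads) lies 19 mm behind it (r.pinch_z is the distance from the TCP to the grasp point, in m); z points along the fingers, y is the direction in which the jaws open and shut (so a half turn about z gives the same grasp; the last joint's range is limited). The gripper opens to 85 mm and grips with 20 to 120 N. Pads are 22 mm wide; open, the fingers measure 114 mm over their backs; the gripper's body (76 mm by 85 mm) begins 54 mm behind the grasp point. The pads swing forward as they close: fully open they stand 13 mm farther back than shut.
Start: joints at [-0.957, 0.385, 0.008, 0, -1.194, -0.259], TCP at [0.217, -0.586, 0.195] pointing down, gripper open.
Joint ranges: [-3.14, 3.14], [-1.21, 2.06], [-1.07, 1.41], [-3.16, 2.05], [-2.99, -0.16], [-3.1, 3.1]. Speed limits (rad/s): [2.79, 2.79, 3.14, 3.14, 3.14, 3.14].

## Interface

Orientations are given as [roll, pitch, yaw] about the fixed x, y, z axes, in that order (R = Rz(yaw) Ry(pitch) Rx(roll)).
In Python, from plant import r gives the robot as it stands.
- The arm moves only by the shell command python3 -m inch 'ROWS'. ROWS is JSON, a list of rows, each a list of 7 numbers: the shift along the tool's x, y, z in units of 50 mm (1.0 is 50 mm), then the turn, a rotation vector about the tool's x, y, z in units of 5 degrees (1.0 is 5 degrees), then the gripper's target within -1 to 1 (fully open at 1, half-way at 0, shut at -1). A call has 1 to 5 rows; each row is the pose to reach, as a shift and turn from the pose commanded when the call began, along the tool's axes at that moment; what a row does not reach only later rows make up. A row lasts 1/10 s, in which the tool goes at most 50 mm and 8.59 degrees, less where a joint would pass 70% of its speed; a pose out of reach is approached as far as the arm can. A call with a gripper value outside its range is refused whole. The fingers move at their own pace and stop on an object; the grip force is fixed at half the most. Time passes only in rows, so rows that repeat a pose let the fingers close. It gives the time, the measured TCP pose, the force and the opening at its end, in the units of the state.
- r.get_state(): the state, without advancing time (a new reading comes with each control period).
- r.get_image(name): name is "side" or "top" or "wrist"; returns a dict with "frame" (420x560x3 uint8, blue, green, red), "vfov" (degrees; the focal length in pixels is half the picture's height over the tangent of half this angle, whatever the lens; pixels are square), "cx", "cy" (the principal point, pixels), "view" (4x4, takes a point from world to camera coordinates). Camera axes: x right, y up, looking along -z (the intrinsics and any distortion apply to the point x, -y, -z); pixel columns grow to the right and rows downward; lengths in m; the calibration is good to about 2 mm. A picture is of the moment at which its call begins. There is no depth.
- r.hand_in(): hands the job in, once; it reports no verdict.
The state is a dict: "clock": time; "joint_positions": joint angles; "qvel": joint speeds; "joint_efforts": joint torques, N m; "position": TCP position; "ee_rot": TCP orientation; "ft_force": force on the tool from outside, world axes, zero at the start; "moment": the same for the moment, N m; "width": finger opening in m.
Only numpy, scipy, OpenCV 4.12 (cv2) and the standard library are available. Lean on these libraries where they do the work, as an engineer would, in place of code of your own. Each camera call takes 0.05 s, during which the arm holds its last target. There are 200 camera calls.

## Working session

There is one attempt and no reset: what is moved stays moved. The work goes in short steps, Python scripts to look and compute and a shell command to move; the robot and the scene stay as the last step left them, time stands still between calls to the robot, and variables do not carry over. Pictures are saved under pics/ and viewed, about 8 in all and at most 12, crops included, and the job is handed in when it is done.

```bash
ls; mkdir -p pics; python3 - <<'E'
from plant import r
import cv2,numpy as np
for n in ("side","top","wrist"):
    d=r.get_image(n); cv2.imwrite(f"pics/{n}0.png",d["frame"]); print(n,d["vfov"],d["cx"],d["cy"],[k for k in d if k not in("frame",)]); print(np.round(d["view"],3).tolist())
    np.savez(f"pics/{n}0.npz",**d)
a=cv2.imread("pics/side0.png")
print(r.get_state())
E
```

```text
pics
side 45.10079714260492 277.0688778990774 213.185614343164 ['vfov', 'cx', 'cy', 'view']
[[0.956, -0.292, -0.023, -0.566], [0.206, 0.618, 0.759, -0.226], [-0.207, -0.73, 0.651, -1.384], [0.0, 0.0, 0.0, 1.0]]
top 57.689452031055964 273.149503374958 212.631034269626 ['vfov', 'cx', 'cy', 'view']
[[-0.003, -1.0, -0.014, -0.02], [0.996, -0.004, 0.084, -0.597], [-0.084, -0.014, 0.996, -0.99], [0.0, 0.0, 0.0, 1.0]]
wrist 59.3144879199055 278.2416023585143 210.98162631211105 ['vfov', 'cx', 'cy', 'view']
[[-0.347, 0.938, 0.002, 0.625], [-0.896, -0.331, -0.298, 0.039], [-0.278, -0.105, 0.955, -0.379], [0.0, 0.0, 0.0, 1.0]]
{'clock': 0.15, 'joint_positions': array([-9.57398686e-01,  3.85389167e-01,  6.94373579e-03, -3.54655315e-04,
       -1.19397333e+00, -2.58594512e-01]), 'qvel': array([ 7.85146726e-05, -2.53874231e-03,  3.74858798e-03,  2.12953985e-03,
        1.46137059e-03,  6.86438634e-05]), 'joint_efforts': array([-1.56722585e-04, -3.92677546e+01,  1.88582003e+01,  4.18864489e+00,
       -3.42682521e-03, -4.96893279e-06]), 'position': array([ 0.21696917, -0.58560857,  0.1945685 ]), 'ee_rot': array([ 3.13993987e+00, -9.62952076e-05, -2.78692022e+00]), 'ft_force': array([-0.1222401 , -0.44806692, -0.02052646]), 'moment': array([ 0.03871643, -0.03284378, -0.05796094]), 'width': 0.0858099545653829}
```

View pics/side0.png

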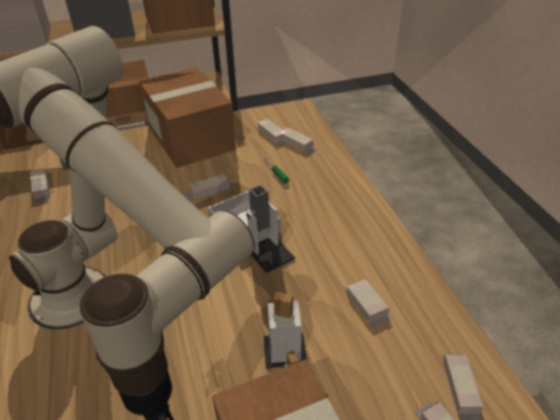

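View pics/top0.png

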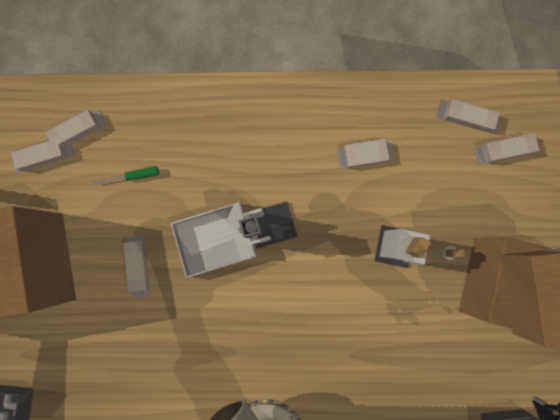

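```bash
cat > h.py <<'E'
import numpy as np,cv2
def load(n): return dict(np.load(f"pics/{n}.npz"))
def grab(n,tag):
    from plant import r
    d=r.get_image(n); np.savez(f"pics/{tag}.npz",**d); cv2.imwrite(f"pics/{tag}.png",d["frame"]); return d
def f_(d): return d["frame"].shape[0]/2/np.tan(np.radians(d["vfov"])/2)
def ray(d,u,v):
    V=d["view"]; R=V[:3,:3]; c=-R.T@V[:3,3]; f=f_(d)
    w=R.T@np.array([(u-d["cx"])/f,-(v-d["cy"])/f,-1]); return c,w/np.linalg.norm(w)
def onz(d,u,v,z):
    c,w=ray(d,u,v); return c+w*(z-c[2])/w[2]
def tri(*obs):
    A=np.zeros((3,3));b=np.zeros(3);L=[]
    for d,u,v in obs:
        c,w=ray(d,u,v);P=np.eye(3)-np.outer(w,w);A+=P;b+=P@c;L.append((P,c))
    p=np.linalg.solve(A,b); return p,[round(1e3*np.linalg.norm(P@(p-c)),1) for P,c in L]
def proj(d,p):
    V=d["view"]; q=V[:3,:3]@np.asarray(p)+V[:3,3]; f=f_(d); return d["cx"]+f*q[0]/-q[2], d["cy"]-f*q[1]/-q[2]
def crop(d,u0,v0,w,h,s): return cv2.resize(d["frame"][v0:v0+h,u0:u0+w],None,fx=s,fy=s,interpolation=cv2.INTER_CUBIC)
E
python3 - <<'E'
from h import *
s,t=load("side0"),load("top0")
a=crop(t,160,190,150,100,2.6);b=crop(t,370,210,150,100,2.6)
c=crop(s,195,170,150,110,2.6);d=crop(s,220,270,150,110,2.6)
g=np.hstack([np.vstack([a,c]),np.vstack([b,d])]); g=cv2.convertScaleAbs(g,alpha=1.5); print(g.shape)
cv2.imwrite("pics/m1.png",g)
E
```

```text
(546, 780, 3)
```

View pics/m1.png

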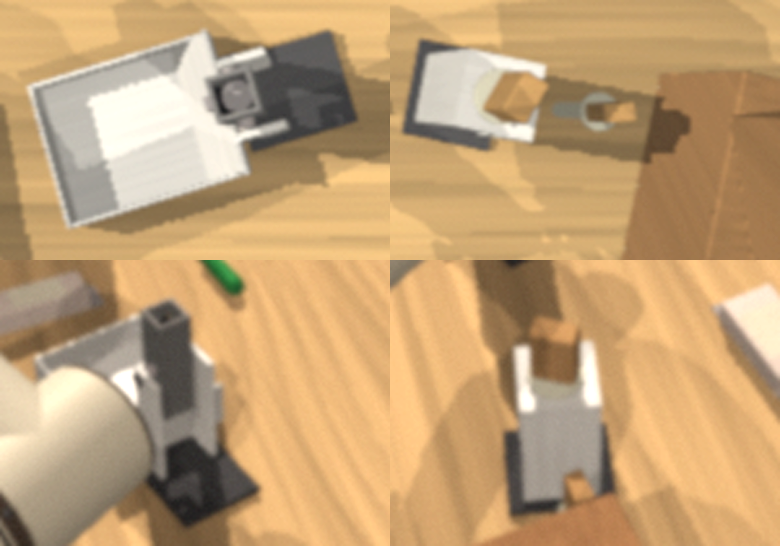

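```bash
python3 - <<'E'
from h import *
s,t,w=load("side0"),load("top0"),load("wrist0")
print("mouth",tri((t,160+235/2.6,190+96/2.6),(s,195+166.5/2.6,170+53/2.6)))
print("handletop",tri((t,370+(521-390)/2.6,210+90/2.6),(s,220+(555-390)/2.6,270+66/2.6)))
T=lambda u,v,z:onz(t,160+u/2.6,190+v/2.6,z)
print("tubecorners",[T(u,v,.21)[:2].round(4).tolist() for u,v in ((208,79),(247,71),(262,111),(224,122))])
print("tray corners",[T(u,v,.04)[:2].round(4).tolist() for u,v in ((30,88),(70,225))],[T(u,v,.058)[:2].round(4).tolist() for u,v in ((207,32),(248,174))])
print("base",[T(u,v,.01)[:2].round(4).tolist() for u,v in ((330,32),(356,118))])
for n,u,v in (("drvA",368,153),("bxL",135,266),("scr",128,175)): print(n,onz(t,u,v,.03).round(3))
print(np.linalg.inv(w["view"])[:3,3])
B=lambda u,v,z:onz(t,370+(u-390)/2.6,210+v/2.6,z)[:2].round(4).tolist()
print("rest plate",[B(u,v,.142) for u,v in ((427,47),(548,65),(533,140),(413,124))],"base",[B(u,v,.01) for u,v in ((420,40),(404,134))])
E
```

```text
mouth (array([0.55155098, 0.0240811 , 0.2102102 ]), [np.float64(1.5), np.float64(1.5)])
handletop (array([ 0.50888195, -0.34341675,  0.20248511]), [np.float64(2.0), np.float64(2.0)])
tubecorners [[0.5644, 0.047], [0.571, 0.0144], [0.5375, 0.0019], [0.5285, 0.0335]]
tray corners [[0.5668, 0.2442], [0.4299, 0.2014]] [[0.6209, 0.0636], [0.4806, 0.0227]]
base [[0.6257, -0.0596], [0.5363, -0.086]]
drvA [ 0.755 -0.277  0.03 ]
bxL [0.457 0.341 0.03 ]
scr [0.699 0.367 0.03 ]
[ 0.14665217 -0.61361187  0.37193965]
rest plate [[0.5495, -0.2835], [0.533, -0.391], [0.4664, -0.3752], [0.4808, -0.2692]] base [[0.5623, -0.313], [0.4661, -0.2941]]
```

View pics/wrist0.png

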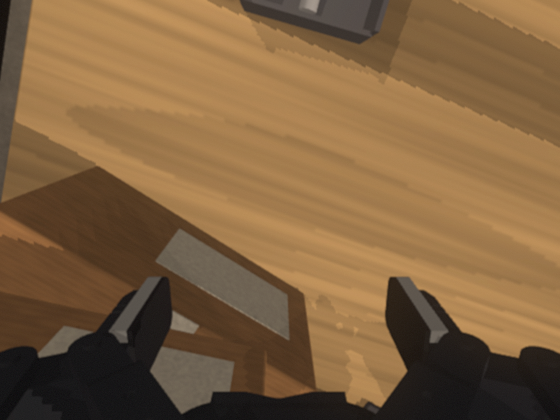

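```bash
python3 -m inch '[[0,0,-1,0,0,0,1],[0,0,-2,0,0,0,1],[0,0,-3,0,0,0,1],[0,0,-3.3,0,0,0,1],[0,0,-3.3,0,0,0,1]]'
python3 -m inch '[[-0.9,0.3,0,0,0,0,1],[-1.8,0.6,0,0,0,0,1],[-2.7,0.95,0,0,0,0,1],[-3.58,1.26,0,0,0,0,1],[-3.58,1.26,0,0,0,0,1]]'
python3 -m inch '[[-0.9,0.3,0,0,0,0,1],[-1.8,0.6,0,0,0,0,1],[-2.7,0.95,0,0,0,0,1],[-3.58,1.26,0,0,0,0,1],[-3.58,1.26,0,0,0,0,1]]'
python3 -m inch '[[0,0,0,0,0,0,1],[0,0,0,0,0,0,1]]'
python3 - <<'E'
from h import *
grab("wrist","w1")
E
```

```text
clock: 0.65
position: [0.2176, -0.587, 0.3639]
ee_rot: [-3.135, 0.001, -2.787]
ft_force: [0.9, -0.1, -0.4]
width: 0.0854
clock: 1.15
position: [0.3663, -0.4611, 0.3579]
ee_rot: [3.137, -0.001, -2.78]
ft_force: [0.4, 0.3, -0.2]
width: 0.0856
clock: 1.65
position: [0.5119, -0.3401, 0.3568]
ee_rot: [3.137, -0.003, -2.781]
ft_force: [0.2, -0.0, -0.3]
width: 0.0852
clock: 1.85
position: [0.5082, -0.344, 0.3594]
ee_rot: [3.14, -0.002, -2.788]
ft_force: [-0.6, -0.6, 0.2]
width: 0.0851
```

View pics/w1.png

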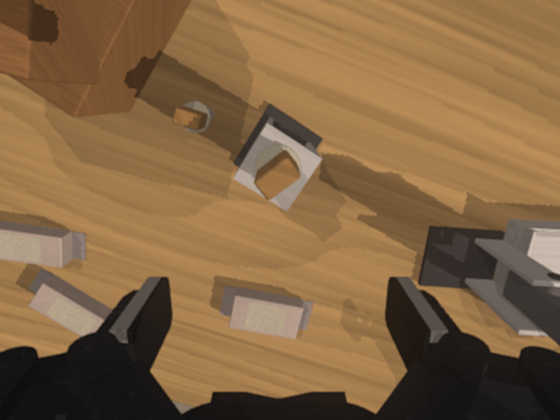

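```bash
python3 -m inch '[[-0.34,0.77,0,0,0,-1.6,-1],[-0.69,1.54,0,0,0,-3.2,-1],[-1.03,2.3,0,0,0,-4.8,-1],[-1.38,3.1,0,0,0,-6.4,-1],[-1.72,3.86,0,0,0,-8,-1]]'
python3 -m inch '[[-0.76,0.37,0,0,0,-1.6,-1],[-1.52,0.74,0,0,0,-3.2,-1],[-2.28,1.11,0,0,0,-4.8,-1],[-3.04,1.48,0,0,0,-6.4,-1],[-3.8,1.85,0,0,0,-8,-1]]'
python3 -m inch '[[0,0,0,0,0,-1.24,-1],[0,0,0,0,0,-1.24,-1],[0,0,0,0,0,-1.24,-1],[0,0,0,0,0,-1.24,-1]]'
python3 - <<'E'
from h import *
from plant import r
s=r.get_state();print(s["joint_positions"].round(3),s["position"].round(4),s["ee_rot"].round(4))
grab("wrist","w2"); t=grab("top","t2")
E
```

```text
clock: 2.4
position: [0.5217, -0.1324, 0.3607]
ee_rot: [-3.141, 0.0, -2.085]
ft_force: [0.7, 0.1, 1.3]
width: 0.0118
clock: 2.9
position: [0.5359, 0.0784, 0.3608]
ee_rot: [-3.141, 0.0, -1.387]
ft_force: [0.4, -0.0, 0.5]
width: 0.0001
clock: 3.3
position: [0.5363, 0.0769, 0.3607]
ee_rot: [-3.141, 0.0, -1.286]
ft_force: [-0.0, 0.2, 0.3]
width: 0.0003
[ 0.442  0.171  0.117  0.    -1.516 -0.157] [0.5363 0.0769 0.3607] [-3.1412  0.     -1.286 ]
```

View pics/w2.png

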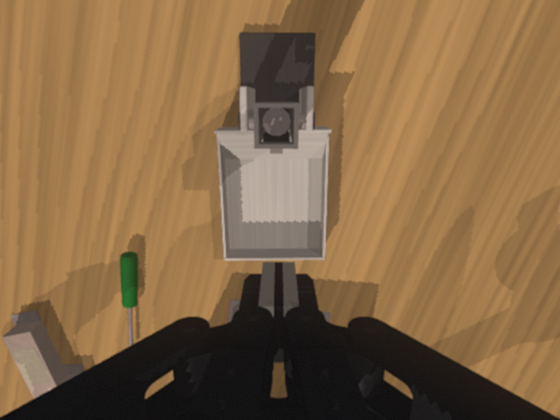

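```bash
python3 - <<'E'
from h import *
w,t,s=load("w2"),load("top0"),load("side0")
for p in ((276.3,126),(253,103.5),(300,103.5),(253,148),(299,148)): print(p,onz(w,*p,.21).round(4))
print(tri((w,276.3,126),(t,160+235/2.6,190+96/2.6),(s,195+166.5/2.6,170+53/2.6)))
print("tray",[onz(w,*p,z).round(4) for p,z in (((218,130),.058),((330,130),.058),((225,260),.04),((325,260),.04))])
g=cv2.cvtColor(w["frame"],cv2.COLOR_BGR2GRAY);g=cv2.convertScaleAbs(crop(w,235,90,85,75,5),alpha=1.7);cv2.imwrite("pics/c2.png",g)
E
```

```text
(276.3, 126) [0.5532 0.027  0.21  ]
(253, 103.5) [0.5775 0.0146 0.21  ]
(300, 103.5) [0.539  0.0033 0.21  ]
(253, 148) [0.5676 0.0511 0.21  ]
(299, 148) [0.5286 0.0397 0.21  ]
(array([0.55224686, 0.02571371, 0.20876613]), [np.float64(1.7), np.float64(2.4), np.float64(1.2)])
tray [array([0.6208, 0.0641, 0.058 ]), array([0.4835, 0.024 , 0.058 ]), array([0.5691, 0.2467, 0.04  ]), array([0.4275, 0.2052, 0.04  ])]
```

View pics/c2.png

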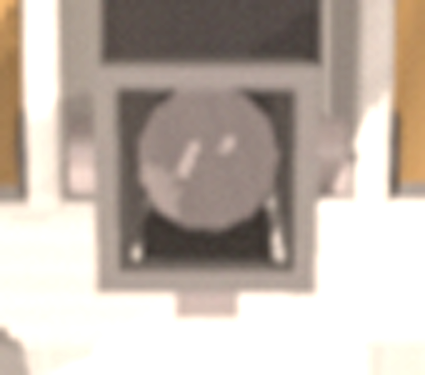

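```bash
python3 -m inch '[[0,0,1,0,0,0,-1],[0,0,2,0,0,0,-1],[0,0,3,0,0,0,-1],[0,0,3.15,0,0,0,-1],[0,0,3.15,0,0,0,-1]]'
python3 -m inch '[[0.12,0,0,0,0,0,-1],[0.24,0,0,0,0,0,-1],[0.36,0,0,0,0,0,-1],[0.46,0,0,0,0,0,-1],[0.56,0,0,0,0,0,-1]]'
python3 -m inch '[[0.08,0,0,0,0,0,-1],[0.16,0,0,0,0,0,-1],[0.24,0,0,0,0,0,-1],[0.3,0,0,0,0,0,-1],[0.36,0,0,0,0,0,-1]]'
```

```text
clock: 3.9
position: [0.5364, 0.0774, 0.2028]
ee_rot: [3.14, -0.001, -1.283]
ft_force: [-0.1, 1.0, 0.9]
width: 0.0
clock: 4.4
position: [0.5447, 0.0509, 0.2036]
ee_rot: [-3.14, 0.0, -1.283]
ft_force: [0.5, 0.1, 0.3]
width: -0.0001
clock: 4.9
position: [0.5495, 0.0339, 0.2029]
ee_rot: [3.142, -0.0, -1.282]
ft_force: [0.7, -0.2, -0.5]
width: -0.0001
```

```bash
python3 - <<'E'
from h import *
w=grab("wrist","w3"); s=grab("side","s3")
a=crop(w,180,0,200,300,1.9); b=crop(s,200,170,110,110,5)
b=cv2.resize(b,(570,570)); a=cv2.resize(a,(230*570//570,570)) if 0 else a
g=np.hstack([a,b[:,:400]]) if a.shape[0]==570 else a
print(g.shape); cv2.imwrite("pics/m3.png",g)
E
```

```text
(570, 780, 3)
```

View pics/m3.png

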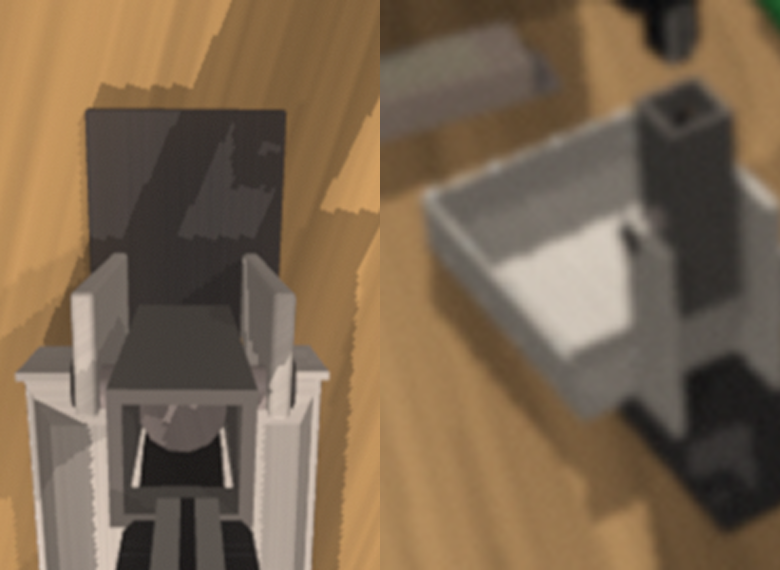

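```bash
python3 - <<'E'
from h import *
from plant import r
st=r.get_state();print(st["position"].round(4),st["ft_force"].round(2))
s,w,w2=load("s3"),load("w3"),load("w2")
print(proj(s,st["position"]),proj(w,st["position"]),proj(w2,[.5363,.0769,.3607]))
print("mouth side",proj(s,[.5524,.0258,.21]),proj(w,[.5524,.0258,.21]),"tip seen",257.5,179.7)
E
```

```text
[0.5495 0.0338 0.2028] [-0.51 -0.   -0.43]
(np.float64(256.95619884814096), np.float64(190.62656172622752)) (np.float64(279.1948294280787), np.float64(251.39195733964146)) (np.float64(279.0965955037387), np.float64(251.6233397310375))
mouth side (np.float64(258.6282744978326), np.float64(190.0679169162248)) (np.float64(278.2178820180795), np.float64(241.39169816486466)) tip seen 257.5 179.7
```

```bash
python3 - <<'E'
from h import *
s,w,w0,s0=load("s3"),load("w3"),load("wrist0"),load("side0")
print(tri((s,257.5,182),(w,278,262)))
c,d=ray(w,278,262); 
for z in (.203,.21,.215,.22,.23): print(onz(w,278,262,z).round(4),onz(s,257.5,181.5,z).round(4))
g=np.hstack([cv2.convertScaleAbs(crop(s,235,150,50,75,7),alpha=1.8),cv2.convertScaleAbs(crop(w,225,215,110,131,4),alpha=1.8)[:525]])
print(g.shape);cv2.imwrite("pics/m4.png",g)
E
```

```text
(array([0.55174553, 0.02486186, 0.23778726]), [np.float64(1.4), np.float64(1.4)])
[0.5484 0.0397 0.203 ] [0.5618 0.0733 0.203 ]
[0.5493 0.0366 0.21  ] [0.5597 0.0642 0.21  ]
[0.55   0.0343 0.215 ] [0.5582 0.0578 0.215 ]
[0.5507 0.0321 0.22  ] [0.5567 0.0513 0.22  ]
[0.552  0.0275 0.23  ] [0.5536 0.0383 0.23  ]Traceback (most recent call last):
  File "<stdin>", line 6, in <module>
    return _nx.concatenate(arrs, 1, dtype=dtype, casting=casting)
           ~~~~~~~~~~~~~~~^^^^^^^^^^^^^^^^^^^^^^^^^^^^^^^^^^^^^^^
ValueError: all the input array dimensions except for the concatenation axis must match exactly, but along dimension 0, the array at index 0 has size 525 and the array at index 1 has size 524
```

```bash
python3 - <<'E'
from h import *
s,w,s0=load("s3"),load("w3"),load("side0")
f=s["frame"].astype(int);f0=s0["frame"].astype(int)
m=np.abs(f-f0).sum(2)>60
print("side diff rows");
for v in range(166,200): print(v,''.join('#' if x else '.' for x in m[v,235:285]))
g=cv2.cvtColor(w["frame"],cv2.COLOR_BGR2GRAY)
for c in (266,270,274,278,282,286,290): print(c,g[248:282:1,c].tolist())
print("row275",g[275,245:315].tolist())
E
```

```text
side diff rows
166 ################################............#.#..#
167 .############################................#....
168 ....########################...................##.
169 ......######################......................
170 .........##################.......................
171 ..........#################.......................
172 ...........################.......................
173 .............##############.......................
174 ..............#############.......................
175 ...............#############......................
176 ...............############.......................
177 ...............############.......................
178 ...............############.......................
179 ................##########........................
180 .................#########........................
181 ..................#######.........................
182 ....................####..........................
183 ..................................................
184 ..................................................
185 ....................................
[... 1364 characters left out ...]
, 29, 28, 26, 29, 41, 57, 63, 63, 65, 63, 62, 61, 59, 58, 58, 57, 59, 57, 58, 59, 58, 54, 51, 49, 49, 50, 51, 50, 50, 50, 47]
286 [29, 29, 28, 27, 31, 27, 28, 34, 49, 61, 64, 64, 64, 70, 78, 86, 87, 88, 85, 87, 87, 86, 86, 87, 87, 86, 87, 85, 86, 87, 86, 86, 86, 86]
290 [29, 28, 28, 28, 28, 30, 30, 32, 46, 59, 58, 59, 61, 69, 79, 87, 87, 87, 87, 88, 85, 87, 87, 86, 86, 87, 85, 87, 85, 86, 87, 87, 85, 87]
row275 [95, 97, 89, 74, 53, 37, 33, 33, 34, 32, 32, 32, 32, 33, 31, 39, 64, 85, 87, 87, 86, 87, 87, 85, 87, 87, 87, 87, 82, 64, 37, 26, 29, 28, 29, 29, 31, 49, 76, 86, 86, 85, 86, 87, 88, 87, 87, 86, 88, 86, 77, 53, 34, 32, 32, 33, 32, 33, 32, 35, 34, 37, 46, 69, 91, 104, 108, 122, 159, 188]
```

```bash
python3 -c "
from plant import r;print(r.pinch_z)"
python3 -m inch '[[-0.4,0,0,0,0,0,-1],[-0.75,0,0,0,0,0,-1],[-0.75,0,0.3,0,0,0,-1],[-0.75,0,0.63,0,0,0,-1],[-0.75,0,0.63,0,0,0,-1]]'
python3 -m inch '[[0.1,0,0,0,0,0,-1],[0.2,0,0,0,0,0,-1],[0.3,0,0,0,0,0,-1],[0.4,0,0,0,0,0,-1],[0.4,0,0,0,0,0,-1]]'
```

```text
0.0187
clock: 5.5
position: [0.537, 0.0699, 0.1693]
ee_rot: [3.137, 0.0, -1.282]
ft_force: [0.2, 0.1, -0.4]
width: 0.0002
clock: 6.0
position: [0.5451, 0.0512, 0.1733]
ee_rot: [-3.139, 0.001, -1.283]
ft_force: [-1.9, 3.0, 5.4]
width: 0.0
```

```bash
python3 -m inch '[[0.0,0,-0.08,0,0,0,-1],[0.05,0,-0.08,0,0,0,-1],[0.1,0,-0.08,0,0,0,-1],[0.15,0,-0.08,0,0,0,-1],[0.2,0,-0.08,0,0,0,-1]]'
python3 - <<'E'
from h import *
w=grab("wrist","w5"); s=grab("side","s5")
a=crop(w,180,0,200,300,1.9); b=cv2.resize(crop(s,200,170,110,110,5),(570,570))
cv2.imwrite("pics/m5.png",np.hstack([a,b[:,:400]]))
E
```

```text
clock: 6.5
position: [0.5474, 0.041, 0.1754]
ee_rot: [3.142, -0.0, -1.282]
ft_force: [0.1, 0.8, 0.6]
width: 0.0002
```

View pics/m5.png

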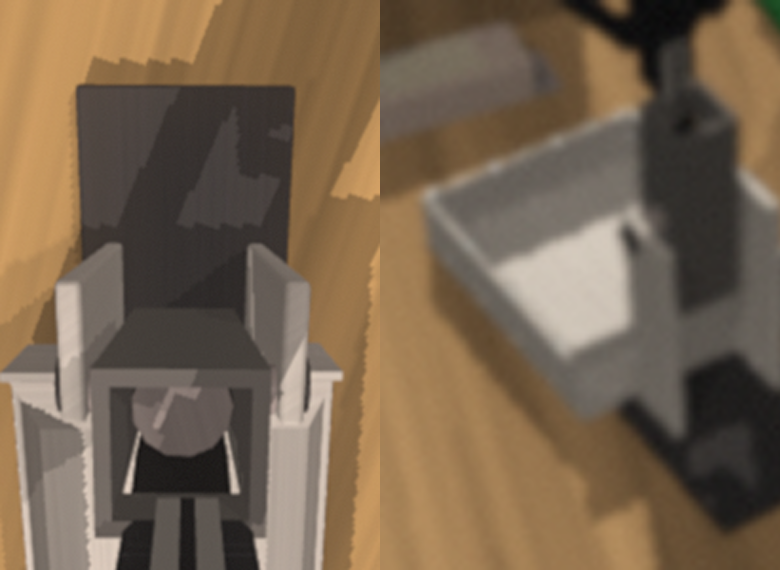

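```bash
python3 -m inch '[[-0.1,0,-0.1,0,0,0,-1],[-0.4,0,-0.1,0,0,0,-1],[-0.62,0,-0.1,0,0,0,-1],[-0.62,0,0.2,0,0,0,-1],[-0.62,0,0.2,0,0,0,-1]]'
python3 -m inch '[[0.1,0,0,0,0,0,-1],[0.2,0,0,0,0,0,-1],[0.26,0,0,0,0,0,-1],[0.32,0,0,0,0,0,-1],[0.38,0,0,0,0,0,-1]]'
python3 -m inch '[[0.05,0,0,0,0,0,-1],[0.1,0,0,0,0,0,-1],[0.15,0,0,0,0,0,-1],[0.2,0,0,0,0,0,-1],[0.25,0,0,0,0,0,-1]]'
```

```text
clock: 7.1
position: [0.5367, 0.0719, 0.1637]
ee_rot: [3.138, 0.0, -1.281]
ft_force: [0.1, -0.0, -1.1]
width: -0.0003
clock: 7.6
position: [0.5441, 0.0525, 0.1656]
ee_rot: [-3.141, 0.0, -1.283]
ft_force: [-1.7, 6.2, 2.8]
width: -0.0001
clock: 8.1
position: [0.5473, 0.0419, 0.167]
ee_rot: [-3.14, 0.002, -1.282]
ft_force: [-5.7, 6.2, 7.6]
width: -0.0002
```

```bash
python3 -m inch '[[0.05,0,-0.02,0,0,0,-1],[0.1,0,-0.03,0,0,0,-1],[0.14,0,-0.03,0,0,0,-1],[0.18,0,-0.03,0,0,0,-1],[0.22,0,-0.03,0,0,0,-1]]'
python3 -m inch '[[0.04,0,0,0,0,0,-1],[0.07,0,0,0,0,0,-1],[0.1,0,0,0,0,0,-1]]'
python3 -m inch '[[0.02,0,0,0,0,0,-1],[0.04,0,0,0,0,0,-1]]'
```

```text
clock: 8.6
position: [0.5502, 0.0315, 0.167]
ee_rot: [-3.141, 0.002, -1.282]
ft_force: [-2.2, 7.1, 0.7]
width: -0.0003
clock: 8.9
position: [0.5515, 0.0269, 0.1665]
ee_rot: [-3.142, 0.003, -1.283]
ft_force: [-2.6, 5.4, -1.6]
width: -0.0001
clock: 9.1
position: [0.5519, 0.0253, 0.1662]
ee_rot: [3.141, 0.004, -1.283]
ft_force: [-2.5, 9.4, -0.5]
width: -0.0001
```

```bash
python3 -m inch '[[0.02,0,0,0,0,0,-1],[0.04,0,0,0,0,0,-1]]'
python3 -m inch '[[0.02,0,0,0,0,0,-1],[0.04,0,0,0,0,0,-1]]'
python3 -m inch '[[0.02,0,0,0,0,0,-1],[0.04,0,0,0,0,0,-1],[0.04,0,0,0,0,0,-1]]'
```

```text
clock: 9.3
position: [0.552, 0.0252, 0.1662]
ee_rot: [-3.141, 0.007, -1.283]
ft_force: [-5.4, 15.3, 2.2]
width: -0.0
clock: 9.5
position: [0.5521, 0.0251, 0.1661]
ee_rot: [-3.141, 0.009, -1.283]
ft_force: [-7.9, 21.4, 3.7]
width: 0.0002
clock: 9.8
position: [0.5521, 0.025, 0.1661]
ee_rot: [-3.141, 0.012, -1.282]
ft_force: [-11.0, 25.4, 3.6]
width: -0.0001
```

```bash
python3 -m inch '[[-0.3,0,0,0,0,0,-1],[-0.6,0,0,0,0,0,-1],[-0.8,0,-1,0,0,0,-1],[-0.8,0,-2,0,0,0,-1],[-0.8,0,-2.8,0,0,0,0]]'
python3 -m inch '[[0,0,0,0,0,0,0],[0,0,0,0,0,0,0],[0,0,0,0,0,0,0]]'
python3 - <<'E'
from h import *
w=grab("wrist","w6"); s=grab("side","s6"); t=grab("top","t6")
a=crop(w,190,30,160,130,3); b=crop(s,225,170,60,78,5);
g=np.zeros((570,780,3),np.uint8); g[:390,:480]=a; g[:390,480:]=b
c=crop(t,215,190,110,60,3); g[390:,:330]=c; cv2.imwrite("pics/m6.png",cv2.convertScaleAbs(g,alpha=1.5))
E
```

```text
clock: 10.3
position: [0.5431, 0.0561, 0.3099]
ee_rot: [-3.139, -0.001, -1.282]
ft_force: [0.8, -0.2, -0.3]
width: 0.0134
clock: 10.6
position: [0.5421, 0.0559, 0.3054]
ee_rot: [3.139, -0.0, -1.283]
ft_force: [-0.1, 0.3, 0.5]
width: 0.0428
```

View pics/m6.png

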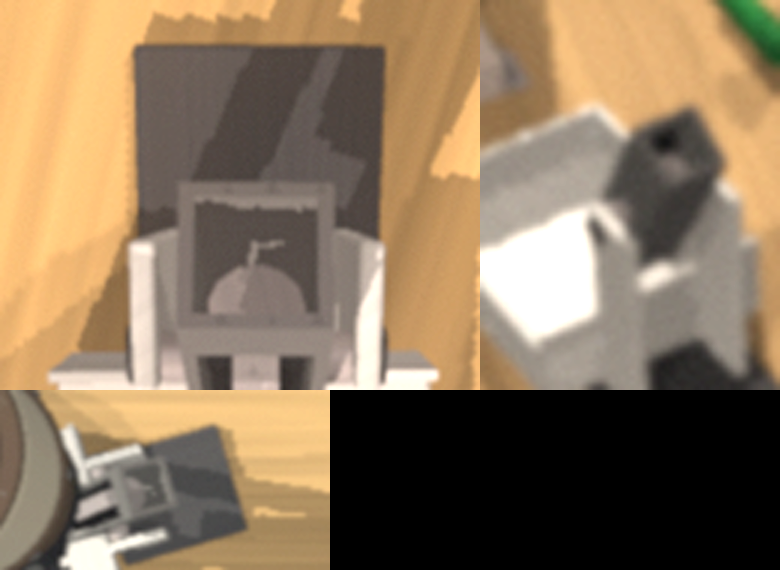

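```bash
python3 - <<'E'
from h import *
w,s,t=load("w6"),load("s6"),load("t6")
o=[(w,275.3,114.3),(s,265.2,198.4),(t,263,222.3)]
print(tri(*o)); print(tri(*o[:2]),tri(*o[1:]))
W=lambda u,v,z:onz(w,190+u/3,30+v/3,z).round(4)
h=.0195*np.sin(.5)
print(W(177,182,.2014-h),W(335,182,.2014-h),W(177,328,.2014+h),W(335,328,.2014+h))
print("exp",[ (proj(d,[.5619,-.0064,.2014]),) for d in (w,s,t)])
w1=load("w1"); f=cv2.cvtColor(w1["frame"],cv2.COLOR_BGR2HSV)
m=cv2.inRange(f[140:215,235:330],(5,100,60),(25,255,255)) 
cv2.imwrite("pics/x.png",m)
E
```

```text
(array([ 0.56181119, -0.0039927 ,  0.20100757]), [np.float64(1.6), np.float64(0.4), np.float64(1.9)])
(array([ 0.56229125, -0.00528906,  0.20205486]), [np.float64(0.4), np.float64(0.4)]) (array([ 0.56153757, -0.00277573,  0.2001765 ]), [np.float64(0.9), np.float64(0.9)])
[ 0.5863 -0.0158  0.1921] [ 0.5485 -0.027   0.1921] [0.5762 0.0166 0.2107] [0.5393 0.0057 0.2107]
exp [((np.float64(276.7045859317103), np.float64(113.22111829286507)),), ((np.float64(265.33333886669817), np.float64(198.85999056915145)),), ((np.float64(264.71631880371956), np.float64(221.67526424029944)),)]
```

```bash
python3 -m inch '[[0.75,0.29,-0.5,0,0,0,1],[1.5,0.58,-1.1,0,0,0,1],[2.25,0.87,-1.1,0,0,0,1],[3,1.16,-1.1,0,0,0,1],[3.73,1.45,-1.1,0,0,0,1]]'
python3 -m inch '[[0.75,0.29,0,0,0,-1.3,1],[1.5,0.58,0,0,0,-2.6,1],[2.25,0.87,0,0,0,-3.9,1],[3,1.16,0,0,0,-5.2,1],[3.73,1.45,0,0,0,-6.7,1]]'
python3 -m inch '[[0,0,0,0,0,0,1],[0,0,0,0,0,0,1],[0,0,0,0,0,0,1]]'
python3 - <<'E'
from h import *
w=grab("wrist","w7");t=grab("top","t7")
u,v=proj(w,[.509,-.343,.232]); print(u,v)
u,v=int(u),int(v)
cv2.imwrite("pics/m7.png",cv2.convertScaleAbs(crop(w,u-65,v-50,130,100,6),alpha=1.5))
E
```

```text
clock: 11.25
position: [0.526, -0.1448, 0.3612]
ee_rot: [3.14, 0.0, -1.282]
ft_force: [-0.0, 0.7, -0.3]
width: 0.0852
clock: 11.75
position: [0.5095, -0.3444, 0.3608]
ee_rot: [3.141, 0.002, -0.693]
ft_force: [-0.0, -0.3, -0.2]
width: 0.0854
clock: 12.05
position: [0.51, -0.3422, 0.3614]
ee_rot: [3.141, 0.001, -0.698]
ft_force: [-0.1, 0.3, -0.6]
width: 0.0853
279.2162602986216 190.84272040956236
```

View pics/m7.png

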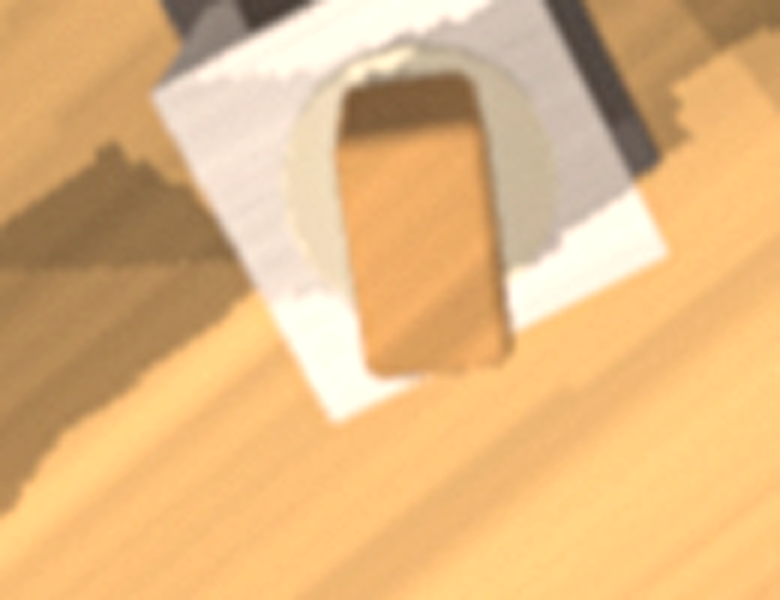

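```bash
python3 - <<'E'
from h import *
w,t,s=load("w7"),load("top0"),load("side0")
P=lambda u,v,z=.232:onz(w,214+u/6,140+v/6,z)
c=[P(*p) for p in ((338,140),(483,122),(514,362),(364,377))]
print([x.round(4).tolist() for x in c]); m=np.mean(c,0);print("ctr",m.round(4))
l=(c[0]+c[1]-c[2]-c[3])/2; print("long",np.linalg.norm(l),np.degrees(np.arctan2(l[1],l[0])),"short",np.linalg.norm(c[1]+c[2]-c[0]-c[3])/2)
print(tri((w,284.8,181.8),(t,370+131/2.6,210+88/2.6),(s,220+165/2.6,270+66/2.6)),tri((w,284.8,181.8),(s,220+165/2.6,270+66/2.6)))
d=[P(286,170,.148),P(553,170,.148)];print("disc LR",d,np.linalg.norm(d[0]-d[1]),np.mean(d,0)); print("disc top",P(419,45,.148))
print("plate",[P(*p,.142).round(4).tolist() for p in ((155,95),(335,420),(665,255))], np.mean([P(155,95,.142),P(665,255,.142)],0))
E
```

```text
[[0.532, -0.3525, 0.232], [0.5209, -0.3697, 0.232], [0.4912, -0.3511, 0.232], [0.5033, -0.3331, 0.232]]
ctr [ 0.5119 -0.3516  0.232 ]
long 0.03483990820985866 -33.02459147429099 short 0.021046586323236204
(array([ 0.50858295, -0.34528336,  0.20315317]), [np.float64(3.3), np.float64(4.2), np.float64(2.3)]) (array([ 0.50654332, -0.34789808,  0.20746767]), [np.float64(1.0), np.float64(1.0)])
disc LR [array([ 0.52362634, -0.33099996,  0.148     ]), array([ 0.49297755, -0.36753542,  0.148     ])] 0.04768844957881824 [ 0.50830194 -0.34926769  0.148     ]
disc top [ 0.52543131 -0.36338888  0.148     ]
plate [[0.5484, -0.3209, 0.142], [0.4811, -0.3061, 0.142], [0.4663, -0.373, 0.142]] [ 0.50731855 -0.34698183  0.142     ]
```

```bash
python3 - <<'E'
from h import *
from plant import r
w=load("w7")
P=lambda u,v,z=.204:onz(w,214+u/6,140+v/6,z)
c=[P(*p) for p in ((338,140),(483,122),(514,362),(364,377))]
m=np.mean(c,0);l=(c[0]+c[1]-c[2]-c[3])/2; print(m.round(4),np.linalg.norm(l),np.degrees(np.arctan2(l[1],l[0])),np.linalg.norm(c[1]+c[2]-c[0]-c[3])/2)
p=r.get_state();print(p["position"],p["ee_rot"])
a=p["ee_rot"][2];X=np.array([np.cos(a),np.sin(a)]);Y=np.array([np.sin(a),-np.cos(a)])
d=(m-p["position"])[:2];print("units",d@X/.05,d@Y/.05)
E
```

```text
[ 0.5066 -0.3479  0.204 ] 0.03801930400236228 -33.02459147429095 0.022967240866858814
[ 0.51021822 -0.34172336  0.36204258] [-3.14153720e+00 -5.87481983e-05 -6.96518684e-01]
units 0.02361318539409705 0.1406802687234263
```

```bash
python3 -m inch '[[0.02,0.14,0,0,0,-1.4,1],[0.02,0.14,0.8,0,0,-1.4,1],[0.02,0.14,1.6,0,0,-1.4,1],[0.02,0.14,2.4,0,0,-1.4,1],[0.02,0.14,2.8,0,0,-1.4,1]]'
python3 -m inch '[[0,0,0.2,0,0,0,1],[0,0,0.4,0,0,0,1],[0,0,0.6,0,0,0,1],[0,0,0.8,0,0,0,1],[0,0,0.8,0,0,0,1]]'
python3 -m inch '[[0,0,0.2,0,0,0,1],[0,0,0.4,0,0,0,1],[0,0,0.6,0,0,0,1],[0,0,0.8,0,0,0,1],[0,0,0.8,0,0,0,1]]'
python3 - <<'E'
from h import *
from plant import r
p=r.get_state();print(p["position"].round(4),p["ee_rot"].round(3))
w=grab("wrist","w8")
grab("side","s8")
E
```

```text
clock: 12.65
position: [0.5049, -0.3465, 0.2183]
ee_rot: [-3.142, 0.006, -0.574]
ft_force: [0.6, -0.0, 0.0]
width: 0.0851
clock: 13.15
position: [0.5057, -0.3483, 0.1807]
ee_rot: [3.142, 0.002, -0.576]
ft_force: [0.8, 0.2, -0.6]
width: 0.0852
clock: 13.65
position: [0.5051, -0.3481, 0.1397]
ee_rot: [3.141, 0.004, -0.576]
ft_force: [-0.9, 0.1, -0.6]
width: 0.0856
[ 0.5051 -0.3481  0.1397] [ 3.141  0.004 -0.576]
```

```bash
python3 -m inch '[[0.03,0,0.1,0,0,0,1],[0.03,0,0.1,0,0,0,0.2],[0.03,0,0.1,0,0,0,-0.3],[0.03,0,0.1,0,0,0,-1],[0.03,0,0.1,0,0,0,-1]]'
python3 -m inch '[[0,0,0,0,0,0,-1],[0,0,0,0,0,0,-1],[0,0,0,0,0,0,-1],[0,0,0,0,0,0,-1],[0,0,0,0,0,0,-1]]'
python3 - <<'E'
from plant import r
p=r.get_state();print(p["position"].round(4),p["ee_rot"].round(3),p["width"],p["ft_force"])
E
```

```text
clock: 14.25
position: [0.5076, -0.3495, 0.1371]
ee_rot: [-3.142, -0.0, -0.575]
ft_force: [0.7, -1.3, -0.0]
width: 0.0284
clock: 14.75
position: [0.5078, -0.3496, 0.1373]
ee_rot: [-3.142, -0.001, -0.575]
ft_force: [0.5, 0.2, 2.5]
width: 0.0232
[ 0.5078 -0.3496  0.1373] [-3.142e+00 -1.000e-03 -5.750e-01] 0.02317140796836256 [0.47022623 0.19848513 2.50992494]
```

```bash
python3 -m inch '[[0,0,-0.4,0,0,0,-1],[0,0,-1,0,0,0,-1],[0,0,-1.8,0,0,0,-1],[0,0,-2.6,0,0,0,-1],[0,0,-3.4,0,0,0,-1]]'
python3 -m inch '[[0,0,-0.8,0,0,0,-1],[0,0,-1.6,0,0,0,-1],[0,0,-2.1,0,0,0,-1],[0,0,-2.2,0,0,0,-1],[0,0,-2.2,0,0,0,-1]]'
python3 -m inch '[[-0.1,-0.4,0,0,0,0,-1],[-0.25,-0.9,0,0,0,0,-1],[-0.43,-1.5,0,0,0,0,-1],[-0.6,-2.1,0,0,0,0,-1],[-0.73,-2.51,0,0,0,0,-1]]'
python3 -m inch '[[-0.15,-0.5,0,0,0,1.6,-1],[-0.29,-1,0,0,0,3.2,-1],[-0.44,-1.5,0,0,0,4.8,-1],[-0.58,-2,0,0,0,6.4,-1],[-0.73,-2.51,0,0,0,8.1,-1]]'
python3 -m inch '[[0,0,0,0,-1,0,-1],[0,0,0,0,-2.2,0,-1],[0,0,0,0,-3.4,0,-1],[0,0,0,0,-4.6,0,-1],[0,0,0,0,-5.73,0,-1]]'
python3 -m inch '[[0,0,0,0,0,0,-1],[0,0,0,0,0,0,-1]]'
python3 - <<'E'
from h import *
from plant import r
p=r.get_state();print(p["position"].round(4),p["ee_rot"].round(4),p["joint_positions"].round(3))
w=grab("wrist","w9");s=grab("side","s9");grab("top","t9")
from scipy.spatial.transform import Rotation as R
T=R.from_euler("xyz",p["ee_rot"]).as_matrix();print(T.round(3))
tip=p["position"]+T@[0,0,.1253];sh=p["position"]+T@[0,0,-.0047];print("pred tip",tip.round(4),proj(s,tip),proj(w,tip),"sh",proj(s,sh),proj(w,sh))
f=np.zeros((600,790,3),np.uint8)
u,v=map(int,proj(s,tip));a=crop(s,u-45,max(v-70,0),90,150,4);f[:600,:360]=a
b=crop(w,170,120,215,300,2);f[:600,360:790]=b
cv2.imwrite("pics/m9.png",cv2.convertScaleAbs(f,alpha=1.4));print(u-45,max(v-70,0))
E
```

```text
clock: 15.25
position: [0.5067, -0.3491, 0.3074]
ee_rot: [-3.142, 0.003, -0.576]
ft_force: [0.7, -0.6, -2.1]
width: 0.0229
clock: 15.75
position: [0.5075, -0.3492, 0.416]
ee_rot: [-3.141, 0.001, -0.575]
ft_force: [0.9, 0.0, -1.9]
width: 0.0234
clock: 16.25
position: [0.5449, -0.2222, 0.4135]
ee_rot: [3.14, 0.006, -0.574]
ft_force: [-0.1, -0.9, -2.5]
width: 0.0229
clock: 16.75
position: [0.5823, -0.0979, 0.4135]
ee_rot: [3.136, 0.002, -1.288]
ft_force: [0.6, -1.0, -1.3]
width: 0.0233
clock: 17.25
position: [0.5827, -0.099, 0.4143]
ee_rot: [3.137, 0.507, -1.285]
ft_force: [-0.3, -0.2, -2.7]
width: 0.0232
clock: 17.45
position: [0.5828, -0.0998, 0.4141]
ee_rot: [3.136, 0.502, -1.287]
ft_force: [-0.6, -0.4, -1.1]
width: 0.0234
[ 0.5828 -0.0998  0.4141] [ 3.1363  0.5017 -1.2865] [-0.174  0.432  0.687 -0.496 -2.017  0.285]
[[ 0.246 -0.959 -0.14 ]
 [-0.842 -0.283  0.46 ]
 [-0.481  0.005 -0.877]]
pred tip [ 0.5653 -0.0422  0.3042] (np.float64(268.990113385938), np.float64(175.30667698854836)) (np.float64(278.82961183607443), np.float64(191.9455373936697)) sh (np.float64(282.28021159234896), np.float64(148.29562339639682)) (np.float64(279.1885355376679), np.float64(255.04239560916682))
223 105
```

```bash
python3 - <<'E'
from h import *
s,s6,w=load("s9"),load("s6"),load("w9")
f=s["frame"].astype(int);m=np.abs(f-s6["frame"].astype(int)).sum(2)>60
for v in range(138,196,1): print(v,''.join('#' if x else '.' for x in m[v,245:315]), f[v,262:292:6].sum(1)//3)
g=cv2.cvtColor(w["frame"],cv2.COLOR_BGR2GRAY)
for v in range(140,262,5): print(v,(g[v,236:326:4]//10).tolist())
E
```

```text
138 ........############.#.........######################................. [109  82  88  11  36]
139 .........############....#.##..#############..######.................. [120  81  93  11  48]
140 .........##########.###...####.############...######.................. [123  83  98   9  51]
141 ..........########.###...#####.########.###..#####.................... [123  91 107  10  48]
142 ..........#######.##.##########.######...########..................... [124 107 115  16  48]
143 ..........########.#.###.######..####.......####...................... [126 120 119  23  47]
144 ............#######.############..##.........###...........#.......... [127 126 122  34  47]
145 ....#..........#..#####.#.#######..................................... [125 126 124  47  49]
146 #..#..###......##..#####..#######......#.............................. [121 128 125  54  50]
147 ########.#.#.....#.###.#....######..#####............................. [121 129 127  60  50]
148 #####..##.....#..###.#.##...######.##########......................... [119 129 125  69  49]
149 ..#####.#.#..#.#.#.##........
[... 6034 characters left out ...]
, 11, 10, 11, 10, 11, 11, 10]
225 [8, 8, 9, 11, 12, 12, 11, 11, 11, 11, 11, 11, 11, 12, 13, 14, 14, 14, 12, 10, 11, 10, 11]
230 [8, 9, 12, 12, 12, 7, 7, 7, 7, 7, 7, 7, 7, 7, 7, 7, 7, 14, 14, 14, 9, 9, 9]
235 [9, 12, 12, 12, 11, 7, 7, 7, 7, 7, 7, 7, 7, 7, 7, 7, 7, 13, 14, 13, 14, 10, 9]
240 [12, 12, 12, 12, 8, 7, 7, 7, 7, 7, 7, 7, 7, 7, 7, 7, 7, 10, 14, 14, 13, 14, 8]
245 [12, 12, 12, 12, 7, 7, 7, 7, 7, 7, 7, 7, 7, 7, 7, 7, 7, 7, 14, 13, 13, 14, 11]
250 [12, 12, 12, 12, 6, 7, 7, 7, 7, 7, 7, 7, 7, 7, 7, 7, 7, 7, 14, 13, 13, 14, 15]
255 [12, 12, 12, 11, 7, 7, 7, 7, 7, 7, 7, 7, 7, 7, 7, 7, 7, 7, 13, 13, 14, 14, 15]
260 [12, 12, 12, 9, 7, 7, 7, 7, 7, 7, 7, 7, 7, 7, 7, 7, 7, 7, 10, 13, 13, 15, 15]
```

```bash
python3 -m inch '[[0.2,-0.1,0.2,0,0,0,-1],[0.35,-0.16,0.5,0,0,0,-1],[0.35,-0.16,0.9,0,0,0,-1],[0.35,-0.16,1.3,0,0,0,-1],[0.35,-0.16,1.6,0,0,0,-1]]'
python3 -m inch '[[0,0,0,0,0,0,-1],[0,0,0,0,0,0,-1],[0,0,0,0,0,0,-1]]'
python3 - <<'E'
from h import *
from plant import r
p=r.get_state();print(p["position"].round(4),p["ee_rot"].round(4))
w=grab("wrist","w10");s=grab("side","s10");t=grab("top","t10")
from scipy.spatial.transform import Rotation as R
T=R.from_euler("xyz",p["ee_rot"]).as_matrix()
tip=p["position"]+T@[0,0,.1253];M=np.array([.5622,-.0053,.2015])
print("M-tip in tool (mm)",(1e3*T.T@(M-tip)).round(1),"pred",proj(s,tip),proj(w,tip),proj(s,M),proj(w,M))
f=np.zeros((600,790,3),np.uint8)
f[:,:340]=crop(s,235,130,68,120,5);f[:,340:790]=crop(w,203,80,150,200,3)
cv2.imwrite("pics/m10.png",cv2.convertScaleAbs(f,alpha=1.4))
E
```

```text
clock: 18.1
position: [0.5835, -0.0736, 0.3363]
ee_rot: [3.14, 0.501, -1.282]
ft_force: [-0.7, -1.0, -0.9]
width: 0.0231
clock: 18.4
position: [0.5844, -0.0751, 0.3391]
ee_rot: [-3.14, 0.499, -1.281]
ft_force: [-0.9, 0.8, -1.8]
width: 0.0234
[ 0.5844 -0.0751  0.3391] [-3.1398  0.4987 -1.2813]
M-tip in tool (mm) [ 1.5  1.7 30.6] pred (np.float64(268.1492852832632), np.float64(192.82621635475303)) (np.float64(278.8576326715304), np.float64(191.95027366660256)) (np.float64(265.32677719411333), np.float64(198.56569663083152)) (np.float64(280.61181554366243), np.float64(182.15750495880974))
```

View pics/m10.png

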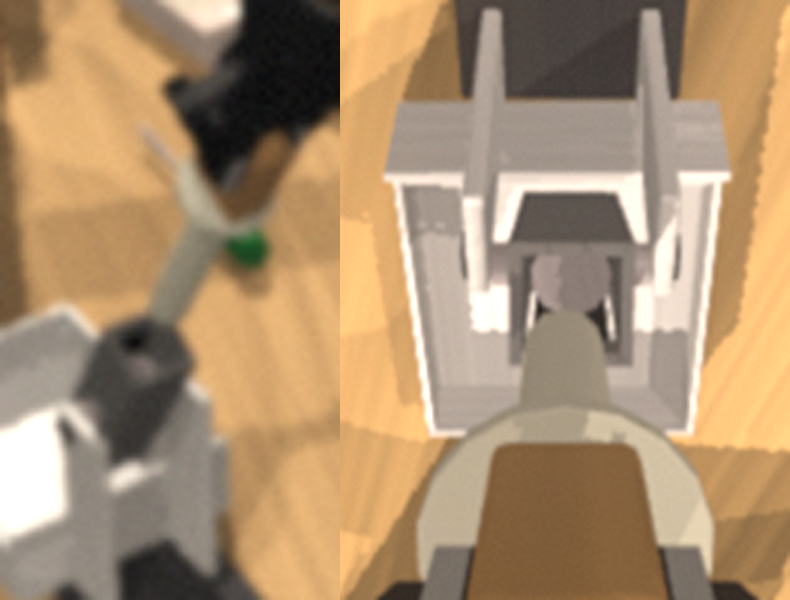

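```bash
python3 -m inch '[[0.05,0.03,0.1,0,0,0,-1],[0.05,0.03,0.25,0,0,0,-1],[0.05,0.03,0.4,0,0,0,-1],[0.05,0.03,0.55,0,0,0,-1],[0.05,0.03,0.65,0,0,0,-1]]'
python3 -m inch '[[0,0,0.15,0,0,0,-1],[0,0,0.3,0,0,0,-1],[0,0,0.3,0,0,0,-1]]'
```

```text
clock: 19.05
position: [0.5784, -0.0619, 0.3076]
ee_rot: [3.14, 0.501, -1.283]
ft_force: [1.3, 0.7, -0.9]
width: 0.0231
clock: 19.35
position: [0.5761, -0.0549, 0.2943]
ee_rot: [3.139, 0.501, -1.283]
ft_force: [0.3, -0.3, -2.0]
width: 0.0231
```

```bash
python3 -m inch '[[0,0,0.15,0,0,0,-1],[0,0,0.3,0,0,0,-1],[0,0,0.45,0,0,0,-1]]'
python3 -m inch '[[0,0,0.15,0,0,0,-1],[0,0,0.3,0,0,0,-1],[0,0,0.45,0,0,0,-1]]'
python3 - <<'E'
from plant import r
from scipy.spatial.transform import Rotation as R
import numpy as np
p=r.get_state();T=R.from_euler("xyz",p["ee_rot"]).as_matrix();M=np.array([.5622,-.0053,.2015])
sh=p["position"]+T@[0,0,-.0047];print((1e3*T.T@(M-sh)).round(1),"F tool",(T.T@p["ft_force"]).round(1))
E
```

```text
clock: 19.65
position: [0.5737, -0.0453, 0.2755]
ee_rot: [-3.141, 0.499, -1.282]
ft_force: [0.5, -4.8, 7.0]
width: 0.0232
clock: 19.95
position: [0.5717, -0.0362, 0.2588]
ee_rot: [-3.136, 0.495, -1.28]
ft_force: [1.0, -4.2, 7.9]
width: 0.0234
[-1.2  0.7 70.5] F tool [-0.   0.2 -9. ]
```

```bash
python3 -m inch '[[0,0,0.12,0,0,0,-1],[0,0,0.24,0,0,0,-1],[0,0,0.36,0,0,0,-1],[0,0,0.48,0,0,0,-1]]'
python3 -m inch '[[0,0,0.12,0,0,0,-1],[0,0,0.24,0,0,0,-1],[0,0,0.36,0,0,0,-1],[0,0,0.46,0,0,0,-1]]'
cat > st.py <<'E'
from plant import r
from scipy.spatial.transform import Rotation as R
import numpy as np
p=r.get_state();T=R.from_euler("xyz",p["ee_rot"]).as_matrix();M=np.array([.5622,-.0053,.2015])
sh=p["position"]+T@[0,0,-.0047];print((1e3*T.T@(M-sh)).round(1),"F tool",(T.T@p["ft_force"]).round(1),"M",(T.T@p["moment"]).round(2))
E
python3 st.py
```

```text
clock: 20.35
position: [0.5688, -0.0253, 0.2379]
ee_rot: [-3.135, 0.495, -1.279]
ft_force: [0.7, -3.9, 9.0]
width: 0.0235
clock: 20.75
position: [0.5657, -0.0147, 0.2175]
ee_rot: [-3.135, 0.496, -1.279]
ft_force: [1.5, -4.4, 8.4]
width: 0.023
[-1.2  0.8 23.5] F tool [ 0.1 -0.2 -9.6] M [-0.09  0.63  0.  ]
```

```bash
python3 -m inch '[[0,0,0.08,0,0,0,-1],[0,0,0.16,0,0,0,-1],[0,0,0.24,0,0,0,-1],[0,0,0.32,0,0,0,-1]]'; python3 st.py
python3 -m inch '[[0,0,0.03,0,0,0,-1],[0,0,0.06,0,0,0,-1]]'; python3 st.py
```

```text
clock: 21.15
position: [0.5622, -0.0063, 0.2006]
ee_rot: [-3.14, 0.499, -1.282]
ft_force: [0.5, -2.3, -2.2]
width: 0.0233
[-1.3 -0.2  4.4] F tool [3.1 0.2 0.8] M [0.01 1.83 0.01]
clock: 21.35
position: [0.5613, -0.0046, 0.1972]
ee_rot: [3.14, 0.5, -1.283]
ft_force: [1.0, -3.1, -2.5]
width: 0.0233
[-1.3 -0.7  0.5] F tool [ 4.  -0.   0.7] M [-0.06  1.9  -0.03]
```

```bash
python3 -m inch '[[0,0,0.03,0,0,0,-1],[0,0,0.05,0,0,0,-1]]'; python3 st.py
python3 -m inch '[[0,0,0.02,0,0,0,-1],[0,0,0.04,0,0,0,-1]]'; python3 st.py
```

```text
clock: 21.55
position: [0.5612, -0.004, 0.196]
ee_rot: [3.141, 0.499, -1.282]
ft_force: [0.4, -3.9, 2.0]
width: 0.023
[-1.3 -0.5 -0.9] F tool [ 2.5  0.7 -3.6] M [-0.36  1.84  0.03]
clock: 21.75
position: [0.5614, -0.004, 0.1959]
ee_rot: [-3.14, 0.497, -1.281]
ft_force: [-0.3, -7.2, 9.6]
width: 0.0233
[-1.4 -0.4 -0.9] F tool [  1.4   2.3 -11.7] M [-0.87  1.54  0.02]
```

```bash
python3 -m inch '[[0,0,0.02,0,0,0,-1],[0,0,0.03,0,0,0,-1],[0,0,0.03,0,0,0,-1]]'; python3 st.py
python3 - <<'E'
from h import *
t,t6=grab("top","t11"),load("top0"); s=grab("side","s11")
# tray floor dark blobs / change
m=(np.abs(t["frame"].astype(int)-t6["frame"]).sum(2)>70)
for v in range(200,282,2): print(v,''.join('#' if x else '.' for x in m[v,165:265:1]))
E
```

```text
clock: 22.05
position: [0.5614, -0.004, 0.1959]
ee_rot: [-3.139, 0.496, -1.28]
ft_force: [-0.4, -7.9, 9.8]
width: 0.023
[-1.4 -0.4 -0.9] F tool [  1.9   2.6 -12.2] M [-1.09  1.43  0.04]
200 ...............................................................##################################...
202 ..............................................................##################################....
204 ...............................................................####.......#######################...
206 ...............................................................#####.......#########################
208 ..............................................................#####........####################.####
210 ..................................................#...........####..........############.........###
212 ..............................................................###...........########........########
214 .............................................................####............##...##################
216 .............................................................##.......
[... 2690 characters left out ...]
........................##############################################
270 ......................................................###########################################...
272 ......................................#...............###########################################...
274 .....................................................###########################################....
276 .........................#...........................###################################............
278 .....................................................###################################............
280 .....................................................###########################################....
```

```bash
python3 -m inch '[[0,0,-0.2,0,0,0,-1],[0,0,-0.5,0,0,0,-1],[0,0,-0.8,0,0,0,-1],[0,0,-1.1,0,0,0,-1],[0,0,-1.4,0,0,0,-1]]'; python3 st.py
python3 -m inch '[[0,0,-0.4,0,0,0,-1],[0,0,-0.8,0,0,0,-1],[0,0,-1.2,0,0,0,-1],[0,0,-1.6,0,0,0,-1],[0,0,-2,0,0,0,-1]]'; python3 st.py
python3 -m inch '[[0,0,-0.5,0,0,0,-1],[0,0,-1,0,0,0,-1],[0,0,-1.3,0,0,0,-1],[0,0,-1.3,0,0,0,-1],[0,0,-1.3,0,0,0,-1]]'; python3 st.py
python3 - <<'E'
from h import *
w=grab("wrist","w12");s=grab("side","s12");s9=load("s10")
from plant import r
p=r.get_state();print(p["position"].round(4),p["ee_rot"].round(4))
m=(np.abs(s["frame"].astype(int)-load("s9")["frame"]).sum(2)>60)
for v in range(185,230,2): print(v,''.join('#' if x else '.' for x in m[v,235:300]))
g=cv2.cvtColor(w["frame"],cv2.COLOR_BGR2GRAY);g9=cv2.cvtColor(load("w10")["frame"],cv2.COLOR_BGR2GRAY)
d=cv2.absdiff(g,g9); print("handle/shoulder shift diff",d[225:280,225:335].mean(), "orig", g[225:280,225:335].mean())
E
```

```text
clock: 22.65
position: [0.5701, -0.0337, 0.2536]
ee_rot: [3.14, 0.502, -1.283]
ft_force: [0.5, -0.5, -3.6]
width: 0.023
[-0.8 -0.6 64.6] F tool [ 2.3 -0.3  2.9] M [0.02 2.13 0.  ]
clock: 23.15
position: [0.5838, -0.079, 0.3422]
ee_rot: [3.141, 0.503, -1.281]
ft_force: [0.1, 0.7, -2.4]
width: 0.0232
[  0.5  -0.4 165.1] F tool [ 0.7 -0.3  2.4] M [-0.01  1.25  0.01]
clock: 23.65
position: [0.5928, -0.1089, 0.3981]
ee_rot: [3.141, 0.502, -1.282]
ft_force: [-0.2, -0.0, -2.0]
width: 0.0232
[-1.00e-01 -4.00e-01  2.29e+02] F tool [0.9 0.2 1.7] M [-0.03  1.23 -0.01]
[ 0.5925 -0.1088  0.3976] [ 3.1391  0.5024 -1.2825]
185 .................................................................
187 .................................................................
189 .................................................................
191 .................................................................
193 .................................................................
195 .................................................................
197 ............................................................
[... 494 characters left out ...]
.
213 ....########.....................................................
215 ...##########....................................................
217 ...##########....................................................
219 ....#########....................................................
221 ....#########....................................................
223 ....##########...................................................
225 ....##########...................................................
227 .....#########...................................................
229 ......########...................................................
handle/shoulder shift diff 3.2036363636363636 orig 91.08314049586777
```

```bash
python3 -m inch '[[0,0,0,0,1,0,-1],[0,0,0,0,2.3,0,-1],[0,0,0,0,3.6,0,-1],[0,0,0,0,4.8,0,-1],[0,0,0,0,5.73,0,-1]]'
python3 -m inch '[[0.3,0.2,0,0,0,0,-1],[0.7,0.5,0,0,0,0,-1],[1.2,0.9,0,0,0,0,-1],[1.7,1.25,0,0,0,0,-1],[2.07,1.5,0,0,0,0,-1]]'
python3 -m inch '[[0.4,0.3,0,0,0,-1.6,-1],[0.85,0.6,0,0,0,-3.2,-1],[1.3,0.9,0,0,0,-4.9,-1],[1.7,1.2,0,0,0,-6.5,-1],[2.07,1.5,0,0,0,-8.1,-1]]'
python3 -m inch '[[0,0,0,0,0,0,-1],[0,0,0,0,0,0,-1],[0,0,0,0,0,0,-1]]'
cat > al.py <<'E'
from plant import r
from scipy.spatial.transform import Rotation as R
import numpy as np
p=r.get_state();T=R.from_euler("xyz",p["ee_rot"]).as_matrix()
print(p["position"].round(4),p["ee_rot"].round(4),"units to rest",(T.T@(np.array([.5078,-.3496,.1373])-p["position"])/.05).round(3),
"rot units",(np.degrees((R.from_matrix(T).inv()*R.from_euler("xyz",[-3.1416,0,-.575])).as_rotvec())/5).round(2),p["ft_force"].round(1))
E
python3 al.py
```

```text
clock: 24.25
position: [0.5921, -0.1085, 0.3985]
ee_rot: [3.141, -0.003, -1.28]
ft_force: [0.3, 0.3, -2.0]
width: 0.0233
clock: 24.75
position: [0.549, -0.2317, 0.3982]
ee_rot: [3.14, 0.002, -1.283]
ft_force: [-0.1, -0.6, -1.7]
width: 0.0233
clock: 25.25
position: [0.5068, -0.3519, 0.3977]
ee_rot: [-3.14, 0.003, -0.57]
ft_force: [-0.1, 0.1, -2.3]
width: 0.0236
clock: 25.55
position: [0.5079, -0.3504, 0.3985]
ee_rot: [-3.141, 0.001, -0.576]
ft_force: [-0.4, 0.5, -2.0]
width: 0.0231
[ 0.5079 -0.3504  0.3985] [-3.141e+00  1.100e-03 -5.760e-01] units to rest [-4.000e-03 -1.000e-02  5.224e+00] rot units [-0.01  0.01 -0.01] [-0.4  0.5 -2. ]
```

```bash
python3 -m inch '[[0,-0.01,0.6,0,0,0,-1],[0,-0.01,1.2,0,0,0,-1],[0,-0.01,1.8,0,0,0,-1],[0,-0.01,2.3,0,0,0,-1],[0,-0.01,2.3,0,0,0,-1]]'
python3 -m inch '[[0,0,0.15,0,0,0,-1],[0,0,0.3,0,0,0,-1],[0,0,0.45,0,0,0,-1],[0,0,0.6,0,0,0,-1],[0,0,0.7,0,0,0,-1]]'; python3 al.py
```

```text
clock: 26.05
position: [0.5066, -0.3483, 0.2796]
ee_rot: [3.142, 0.009, -0.575]
ft_force: [-1.3, 0.9, -1.9]
width: 0.0232
clock: 26.55
position: [0.508, -0.3504, 0.2484]
ee_rot: [-3.141, 0.0, -0.576]
ft_force: [-0.4, 0.3, -2.0]
width: 0.0231
[ 0.508  -0.3504  0.2484] [-3.1415e+00  4.0000e-04 -5.7560e-01] units to rest [-0.012 -0.011  2.221] rot units [-0.    0.   -0.01] [-0.4  0.3 -2. ]
```

Tip is in the hole with no contact force; lowering on.

```bash
python3 -m inch '[[0,0,0.4,0,0,0,-1],[0,0,0.8,0,0,0,-1],[0,0,1.2,0,0,0,-1],[0,0,1.6,0,0,0,-1],[0,0,1.9,0,0,0,-1]]'
python3 -m inch '[[0,0,0.08,0,0,0,-1],[0,0,0.16,0,0,0,-1],[0,0,0.22,0,0,0,-1],[0,0,0.26,0,0,0,-1],[0,0,0.28,0,0,0,-1]]'; python3 al.py
```

```text
clock: 27.05
position: [0.5077, -0.3504, 0.1525]
ee_rot: [3.141, 0.001, -0.576]
ft_force: [0.9, 0.2, -0.8]
width: 0.0233
clock: 27.55
position: [0.5084, -0.3506, 0.1404]
ee_rot: [-3.141, -0.001, -0.575]
ft_force: [-1.1, -0.2, -1.5]
width: 0.0233
[ 0.5084 -0.3506  0.1404] [-3.1415e+00 -9.0000e-04 -5.7550e-01] units to rest [-0.021 -0.011  0.062] rot units [-0.   -0.01 -0.01] [-1.1 -0.2 -1.5]
```

```bash
python3 -m inch '[[0,0,0.03,0,0,0,-1],[0,0,0.06,0,0,0,-1],[0,0,0.06,0,0,0,-1]]'; python3 -m inch '[[0,0,0.02,0,0,0,-1],[0,0,0.03,0,0,0,-1]]';python3 al.py
```

```text
clock: 27.85
position: [0.5084, -0.3506, 0.1373]
ee_rot: [-3.142, -0.001, -0.575]
ft_force: [-0.0, 0.4, -0.7]
width: 0.0231
clock: 28.05
position: [0.5085, -0.3506, 0.1372]
ee_rot: [3.141, -0.001, -0.575]
ft_force: [-2.0, 1.9, 7.0]
width: 0.0232
[ 0.5085 -0.3506  0.1372] [ 3.1412e+00 -1.2000e-03 -5.7490e-01] units to rest [-0.022 -0.01  -0.002] rot units [ 0.   -0.01  0.  ] [-2.   1.9  7. ]
```

Seated on the plate at the original height. Release slowly and rise.

```bash
python3 -m inch '[[0,0,-0.02,0,0,0,-0.6],[0,0,-0.02,0,0,0,-0.3],[0,0,-0.02,0,0,0,0.2],[0,0,-0.02,0,0,0,0.7],[0,0,-0.02,0,0,0,1]]'
python3 -m inch '[[0,0,0,0,0,0,1],[0,0,0,0,0,0,1],[0,0,0,0,0,0,1],[0,0,-0.2,0,0,0,1],[0,0,-0.5,0,0,0,1]]'
python3 -m inch '[[0,0,-0.8,0,0,0,1],[0,0,-1.6,0,0,0,1],[0,0,-2.4,0,0,0,1],[0,0,-3.2,0,0,0,1],[0,0,-3.9,0,0,0,1]]'
python3 -m inch '[[0,0,0,0,0,0,1],[0,0,0,0,0,0,1],[0,0,0,0,0,0,1],[0,0,0,0,0,0,1],[0,0,0,0,0,0,1]]'
python3 - <<'E'
from h import *
w=grab("wrist","w13");s=grab("side","s13");t=grab("top","t13");t0=load("top0")
# handle: orange mask of wrist around expected place
u,v=proj(w,[.5066,-.3479,.204]);print("expected handle top px",u,v)
x0,y0=int(u)-65,int(v)-50;c=cv2.cvtColor(w["frame"][y0:y0+100,x0:x0+130],cv2.COLOR_BGR2HSV)
for y in range(0,100,4): print(''.join(('O' if (p[1]>110 and 60<p[2]<200) else ('W' if p[1]<60 else '.')) for p in c[y,::2]))
# bystanders: unchanged pixels in top view?
m=(np.abs(t["frame"].astype(int)-t0["frame"]).sum(2)>70)
for n,(a,b,q,e) in dict(driver1=(335,135,400,172),screw=(92,160,165,190),drv2=(120,232,152,302),far1=(10,105,105,175),far2=(435,95,545,165)).items(): print(n,round(m[b:e,a:q].mean(),3))
T=lambda u,v,z:onz(t,u,v,z)
# tray cans
m2=(np.abs(t["frame"].astype(int)-t0["frame"]).sum(2)>70).astype(np.uint8)[205:285,165:262]
n,l,st,ce=cv2.connectedComponentsWithStats(cv2.morphologyEx(m2,cv2.MORPH_OPEN,np.ones((3,3))))
tc=np.mean([[.6208,.0641],[.4835,.024],[.5691,.2467],[.4275,.2052]],0);X=np.array([-.284,.959]);Y=np.array([-.959,-.284])
print("traycentre",tc)
for i in range(1,n):
    if st[i,4]>60: q=T(ce[i][0]+165,ce[i][1]+205,.018)[:2]-tc;print(st[i],"tray xy",(q@X).round(3),(q@Y).round(3))
E
```

```text
clock: 28.55
position: [0.5082, -0.3506, 0.1363]
ee_rot: [3.142, 0.0, -0.576]
ft_force: [-0.5, 1.3, 0.0]
width: 0.0725
clock: 29.05
position: [0.5077, -0.3503, 0.1614]
ee_rot: [3.141, 0.002, -0.575]
ft_force: [-0.5, -0.5, -0.3]
width: 0.0853
clock: 29.55
position: [0.508, -0.3506, 0.3601]
ee_rot: [-3.141, -0.003, -0.575]
ft_force: [0.9, -0.9, 0.6]
width: 0.0853
clock: 30.05
position: [0.5079, -0.3504, 0.3553]
ee_rot: [3.141, 0.002, -0.575]
ft_force: [0.7, -0.5, 0.5]
width: 0.0855
expected handle top px 276.0468057145688 186.9698272182793
OOOOOOOOOOOO.WWWWWWWW...WWW....WWWWWWWWWWWWWWWOOOOOOOOOOOOOOOOOOO
OOOOOOOOOOOOO.WWWWWW......WWWWWWWWWWWWWWWWWWWWWOOOOOOOOOOOOOOOOOO
OOOOOOOOOOOOOO.WWWWWWWWWWWWWWWWWWWWWWWWWWWWWWWW.OOOOOOOOOOOOOOOOO
OOOOOOOOOOOOO.WWWWWWWWWWWWWWWWWWWWWWWWWWWWWWWW.W.OOOOOOOOOOOOOOOO
OOOOOOOOOOO.WWWWWWWWWWWWWWWWWWWWWWWWWWWWWWWWWWWWWOOOOOOOOOOOOOOOO
OOOOOOOOOOO.WWWWWWWWWWWWWWWW...OOOOOOO...WWWWWWWW.OOOOOOOOOOOOOOO
OOOOOOOOOOOO.WWWWWWWWWWWWWW.OOOOOOOOOOOOW..WWWWWW..OOOOOOOOOOOOOO
OOOOOOOOOOOOOWWWWWWWWWWWWWW.OOOOOOOOOOOO.WWWWWWWW.WOOOOOOOOOOOOOO
OOOOOOOOOOOOOOWWWWWWWWWW.WWO
[... 521 characters left out ...]
WWWWWW.OOOOOOOOOOOO..OOOOOOOOOOOOOOOOOOOOOOO
OOOOOOOOOOOOOOOOOOOOO.WWWWWWOOOOOOOOOOOOOOOOOOOOOOOOOOOOOOOOOOOOO
OOOOOOOOOOOOOOOOOOOOOO.WWWWWW..OOOOOOOOOOOOOOOOOOOOOOOOOOOOOOOOOO
OOOOOOOOOOOOOOOOOOOOOOO..OOOOOOOOOOOOOOOOOOOOOOOOOOOOOOOOOOOOOOOO
OOOOOOOOOOOOOOOOOOOOOOOOOOOOOOOOOOOOOOOOOOOOOOOOOOOOOOOOOOOOOOOOO
OOOOOOOOOOOOOOOOOOOOOOOOOOOOOOOOOOOOOOOOOOOOOOOOOOOOOOOOOOOOOOOOO
OOOOOOOOOOOOOOOOOOOOOOOOOOOOOOOOOOOOOOOOOOOOOOOOOOOOOOOOOOOOOOOOO
OOOOOOOOOOOOOOOOOOOOOOOOOOOOOOOOOOOOOOOOOOOOOOOOOOOOOOOOOOOOOOOOO
OOOOOOOOOOOOOOOOOOOOOOOOOOOOOOOOOOOOOOOOOOOOOOOOOOOOOOOOOOOOOOOOO
driver1 0.141
screw 0.0
drv2 0.0
far1 0.0
far2 0.062
traycentre [0.525225 0.135   ]
[ 39  19  50  21 585] tray xy -0.034 -0.001
```

```bash
python3 - <<'E'
from h import *
t,t0=load("t13"),load("top0")
g=cv2.cvtColor(t["frame"],cv2.COLOR_BGR2GRAY);g0=cv2.cvtColor(t0["frame"],cv2.COLOR_BGR2GRAY)
ch=" .:-=+*#%@"
for G in (g,g0):
    for v in range(200,282,2): print(v,''.join(ch[min(9,x//22)] for x in G[v,168:262]))
from numpy import abs
# driver1: white/pale mask centroid in both
for n,(a,b,q,e) in dict(driver1=(330,130,405,178),far2=(435,95,545,165)).items():
    for T in (t,t0):
        h=cv2.cvtColor(T["frame"][b:e,a:q],cv2.COLOR_BGR2HSV);m=h[...,1]<75;ys,xs=np.nonzero(m);print(n,m.sum(),xs.mean()+a,ys.mean()+b)
E
```

```text
200 ===============++++++++++++++++++++++++++++++++++++++++++++++++=+====+++=====+++++++++++++++++
202 +++=+==========+++********************+***++++++++++++++++++++++=++++**+========++++++++++++++
204 ==============++++*******+************+++++++++++++++++++++++++*****##*+===-=--====+++++++++++
206 ==============++++++++++++++++++++++++++++++++++++++++++++**++==+*#####*+=-----------=========
208 =============+++++++++++++++++++++++++++++++++++++****++=======+*######**=--------------===++=
210 ============+++++++++++++++++++++++++++++++*****+++===========+*########*+=-------==++*******+
212 ============+++++=========+++++++++++*****+++================+*#########**+===++*******++=====
214 +++++++=++=================+++*****+++====++++++=============+*##########*******++===---------
216 =+===+++=++=========+++*****++++====++++++++++++============+*###########**+++++==---=----::::
218 +=+++++++=++=++++*****+++===++++++++++++++++++++====+++++****#############**==++=======--:::::
220 ++++++++++++**++++=====+++++++++++++++++++++++**++***********#############**+==--:::-==--:::::
222 +++++**
[... 6514 characters left out ...]
++++++++
272 ===============+++=--=======++++***++==---------------------------==========+=+========+++++++
274 -==++++=+++++++++*+=-=++++***++==--------------------------=====++++++++++++++++++++++++++++++
276 -=++++++++++++++++++**++===------------------------====++++++++++++++++++++++++++*************
278 -=++++++++++++++++++++++++===========-------=====++++++++++++++++++++++++++++*****************
280 --==++++++++++++++++++++++++++++++++++=====+++++++++++++++++++++++++++++++++++++++++++++++++++
driver1 1205 364.2672199170124 153.42157676348546
driver1 1222 364.64975450081835 153.47954173486087
far2 3946 479.21870248352764 138.96071971616828
far2 2517 487.24592769169647 131.18990862137466
```

```bash
python3 -m inch '[[-0.3,-0.5,0,0,0,0,1],[-0.7,-1.1,0,0,0,0,1],[-1.1,-1.8,0,0,0,0,1],[-1.5,-2.4,0,0,0,0,1],[-1.7,-2.75,0,0,0,0,1]]'
python3 -m inch '[[-0.4,-0.6,0,0,0,0,1],[-0.7,-1.2,0,0,0,0,1],[-1.1,-1.8,0,0,0,0,1],[-1.5,-2.4,0,0,0,0,1],[-1.7,-2.75,0,0,0,0,1]]'
python3 -m inch '[[-0.35,-0.55,0,0,0,1.6,1],[-0.7,-1.1,0,0,0,3.2,1],[-1.05,-1.7,0,0,0,4.9,1],[-1.4,-2.2,0,0,0,6.5,1],[-1.7,-2.75,0,0,0,8.1,1]]'
python3 -m inch '[[0,0,0,0,0,0,1],[0,0,0,0,0,0,1],[0,0,0,0,0,0,1],[0,0,0,0,0,0,1]]'
python3 - <<'E'
from h import *
w=grab("wrist","w14"); g=cv2.cvtColor(w["frame"],cv2.COLOR_BGR2GRAY)
tc=[.5252,.135]
u,v=map(int,proj(w,[*tc,.02]));print(u,v)
ch=" .:-=+*#%@"
for y in range(max(0,v-130),v+70,4): print(y,''.join(ch[min(9,x//22)] for x in g[y,u-80:u+80:2]))
E
```

```text
clock: 30.7
position: [0.5114, -0.1868, 0.3569]
ee_rot: [-3.141, -0.0, -0.574]
ft_force: [-0.4, -0.0, 0.3]
width: 0.0849
clock: 31.2
position: [0.5149, -0.0252, 0.3566]
ee_rot: [-3.141, -0.0, -0.573]
ft_force: [0.5, -0.1, -0.3]
width: 0.0852
clock: 31.7
position: [0.5184, 0.1356, 0.3567]
ee_rot: [-3.141, 0.0, -1.288]
ft_force: [0.5, 0.2, 0.9]
width: 0.0853
clock: 32.1
position: [0.5187, 0.1334, 0.3567]
ee_rot: [-3.141, -0.0, -1.283]
ft_force: [-0.5, -0.2, 0.5]
width: 0.0857
273 153
23 *****++++********+***+*##*-::---::::::::--:::::::::---:::-++*+======-+++++***+**
27 *****++++************+***+=-:-------------------------::--++*+==================
31 *****++++************+***+-=--=============-==----===-::-=++#+=====-============
35 ****++++********+****+***+-==-=================-===-=-:--=+##====--=============
39 ****+++************++=***+-==========================:---=###====-=============+
43 ***++++*********+++++=***+-=====------=======----=-=--=--+###=================+*
47 ***++++******+++++++=-+#**--====-:....=======....:-=-:---*#%#===-============+*+
51 ***+++***++++++++++=--
[... 2916 characters left out ...]
=====+#+=====+***+**
191 +++++++++++++**==+++++++++++++++++++++++++++++++++++++++++=======+#+===+****+***
195 +++++++++++++*#==+++++++++++++++++++++++++++++++++++++++++=======+#+==+****+****
199 +++++++++++++*#==+++++++++++++++++++++++++++++++++++++++++=======+#+=+****++****
203 +++++++++++++*#==++++++++++++++++++++++++++++++++++++++++========+#=+*****+*****
207 ++++++++++++++#==+++++++++++++++++++++++++++++++++++++++++=======+#******+******
211 ++++++++++++++#==+++++++++++++++++++++++++++++++++++++++++=======+#*****+*******
215 +++++++*++++++#+================================================-+#****++*******
219 +++++++*++++++#+=================================================+*+***+********
```

```bash
python3 - <<'E'
from h import *
w,t,s=load("w14"),load("t13"),load("s13")
M=np.array([.5252,.135,0]);A=np.array([[-.284,.959,0],[-.959,-.284,0],[0,0,1]])
for n,a,b in (("gray",(277,130),(225,238)),("dark",(269,156.5),(212.5,238.5)),):
    p,e=tri((w,*a),(t,*b));print(n,p.round(4),e,"tray frame",(A@(p-M)).round(3))
for z in (.014,.04): print(z,[(A@(onz(w,*a,z)-M)).round(3)[:2] for a in ((277,117),(277,144),(269,147),(269,168))],[(A@(onz(t,*b,z)-M)).round(3)[:2] for b in ((207,238),(218,239),(230,237))])
f=w["frame"]
for y in range(109,175,4): print(y,[tuple(int(c) for c in f[y,x]) for x in range(253,297,8)])
q=cv2.cvtColor(s["frame"],cv2.COLOR_BGR2GRAY)
for y in range(195,245,2): print(y,''.join(" .:-=+*#%@"[min(9,x//22)] for x in q[y,205:275]))
E
```

```text
gray [0.53   0.0999 0.0588] [np.float64(1.3), np.float64(1.3)] tray frame [-0.035  0.005  0.059]
dark [ 0.5295  0.1502 -0.042 ] [np.float64(0.0), np.float64(0.0)] tray frame [ 0.013 -0.008 -0.042]
0.014 [array([-0.05 ,  0.004]), array([-0.013,  0.004]), array([-0.009, -0.007]), array([ 0.021, -0.007])] [array([ 0.018, -0.01 ]), array([-0.009,  0.001]), array([-0.042,  0.005])]
0.04 [array([-0.051,  0.004]), array([-0.016,  0.004]), array([-0.012, -0.006]), array([ 0.016, -0.006])] [array([ 0.014, -0.008]), array([-0.013,  0.002]), array([-0.045,  0.006])]
109 [(144, 154, 168), (146, 157, 170), (152, 163, 177), (117, 124, 138), (88, 93, 102), (90, 95, 105)]
113 [(147, 159, 173), (153, 164, 179), (151, 162, 176), (89, 95, 102), (91, 97, 105), (139, 148, 162)]
117 [(142, 152, 165), (154, 164, 179), (106, 112, 122), (85, 90, 98), (108, 116, 125), (155, 166, 180)]
121 [(139, 148, 160), (153, 164, 178), (112, 118, 133), (120, 127, 142), (114, 122, 132), (155, 165, 179)]
125 [(141, 151, 164), (138, 148, 160), (121, 128, 144), (121, 127, 144), (110, 117, 127), (154, 164, 178)]
129 [(148, 159
[... 2384 characters left out ...]
-======++*####**=-.        
227 ***++===----======++*#%%@@@@@@@@@@%#*+=-:.:-=======+***++==-:.        
229 ****++===-----======+*##%%@@@@@@@@@%#*+=:.:-==============--:.    .   
231 *****++===------======+*#%%%@@@@@@@@%%*++=================--:.        
233 *******++==------=======+*#%%%@@@@@@@%%#**++==============--:.     .  
235 *********++=------========+*#%%%%%%%#**++==================--:....    
237 ***********+==-----========++###**++=======================----:::.   
239 ************+===-----========++++========++============---:::....::.  
241 *************++==-----==============++=+++===========-::.........::.  
243 **************+++==---============+++++++===========--...........::.
```

```bash
python3 -m inch '[[0,0,-0.2,0,0,0,1],[0,0,-0.2,0,0,0,1],[0,0,-0.2,0,0,0,1]]'; python3 -c "
from plant import r;print(r.hand_in())"
```

```text
clock: 32.45
position: [0.519, 0.1342, 0.3672]
ee_rot: [-3.14, 0.0, -1.283]
ft_force: [0.1, 0.4, 0.1]
width: 0.0854
the job is handed in; nothing more can be done
None
```

The job is handed in at about 32 s of the 72 s allowed. The hand-in gives no verdict, so this is what my own checks show.

**What I did**
- I tipped the tube to its stop with closed fingers, reaching 25–28 N at the stop.
- I pushed the rod down inside at about 9–10 N. The force dropped off near the end, when the capacitors came free.
- I seated the shoulder at about 12 N, withdrew the rod, hung it back in its rest and released it.

**Last checks**
- **Rod:** its height on release matched the grasp within about 1 mm. The wrist image shows the handle upright within about 1 px of its original place.
- **Tube:** the rim had not moved in the side view taken just after withdrawal. I did not check its angle again after that.
- **Capacitors:** both appear to be in the tray. One lies near the middle. The other seems to stand or lean between it and the chute, with its top face at about 59 mm and its centre an estimated 45 mm or lower. This comes from pixel values only, because my 12 picture views were used up.
- **Bystanders:** the screwdriver and the box by the tray are unchanged in the top view. The other nearby box moved less than half a pixel. One group of boxes at the far edge shows changes, which I put down to arm shadow. I did not work out which boxes are driver_a and driver_b.

**What disagreed**
- **Fingertip position:** the real fingertips sit about 36 mm behind the reported TCP. My first pushes therefore went over the rim, and one rested on it with about 6 N. I corrected for this by triangulation and contact.
- **Handle height:** I first took the handle top as 232 mm. Triangulation gave about 204 mm, which agrees with the text.

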